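# Load the gravity roller lane with bolt cartons in tag order

### The job

Load the gravity roller lane with the four bolt cartons that have coloured lids: move them one by one from the tray onto the rollers, in the right order, so that when all four have rolled down and stand in a row against the stop, each is beside the tag of its own colour. Set them down upright, without dropping them, and leave the carton with the plain brown lid where it is in the tray.

Things in the scene. Friction and masses are not known exactly. Their poses are not given: they have to be found in the camera images.
- carton_red: Loose rigid bolt carton, cardboard with a red lid (top 22 mm); 50 x 50 mm, 60 mm tall, 0.17 to 0.35 kg. Origin: centre of its underside; z up, x and y along its sides. It starts in any of the five bays of the tray, a row 61 mm apart. Tray: plywood, fixed, 72 x 308 mm, floor 4 mm thick; its rims and dividers rise only 12 mm above the floor.
- carton_yellow: Loose rigid bolt carton, cardboard with a yellow lid (top 22 mm); 50 x 50 mm, 60 mm tall, 0.17 to 0.35 kg. Origin: centre of its underside; z up, x and y along its sides. It starts in any of the five bays of the tray, a row 61 mm apart. The row in the tray lies along the world y within 0.25 rad; each carton is square to the tray within 0.05 rad.
- carton_green: Loose rigid bolt carton, cardboard with a green lid (top 22 mm); 50 x 50 mm, 60 mm tall, 0.17 to 0.35 kg. Origin: centre of its underside; z up, x and y along its sides. It starts in any of the five bays of the tray, a row 61 mm apart. On the rollers it rolls down to the stop, or up against the carton before it, and leans with the slope.
- carton_blue: Loose rigid bolt carton, cardboard with a blue lid (top 22 mm); 50 x 50 mm, 60 mm tall, 0.17 to 0.35 kg. Origin: centre of its underside; z up, x and y along its sides. It starts in any of the five bays of the tray, a row 61 mm apart. In the tray, cartons are 11 mm apart along the row; both their faces across the row are free to grip above the rims.
- carton_brown: The fifth carton in the row in the tray: same size, but its lid is plain brown cardboard with a white strip. It has no tag and stays in the tray. Origin: centre of its underside, z up.
- tag_red: Red square tag, 36 x 36 x 10 mm, fixed on the base board of the lane, in a row of four beside the channel; it marks the place of the red-lidded carton. Origin: centre of its underside; axes as lane. The lane centre line is 58 mm away along its -x. The lane stands left or right of the tray.
- tag_yellow: Yellow square tag, 36 x 36 x 10 mm, fixed on the base board of the lane, in a row of four beside the channel; it marks the place of the yellow-lidded carton. Origin: centre of its underside; axes as lane. The lane centre line is 58 mm away along its -x. Lane walls: 3 mm thick, 12 mm above the rollers; rollers 14 mm thick, 18 mm apart, damped, so cartons roll slowly.
- tag_green: Green square tag, 36 x 36 x 10 mm, fixed on the base board of the lane, in a row of four beside the channel; it marks the place of the green-lidded carton. Origin: centre of its underside; axes as lane. The lane centre line is 58 mm away along its -x. Places in a full row: y = -125, -76, -26, 24 mm in the lane frame, in any colour order.
- tag_blue: Blue square tag, 36 x 36 x 10 mm, fixed on the base board of the lane, in a row of four beside the channel; it marks the place of the blue-lidded carton. Origin: centre of its underside; axes as lane. The lane centre line is 58 mm away along its -x. Lane y = 98 mm is free for loading even with three cartons in.
- lane: Fixed roller lane on a plywood board 130 x 330 x 8 mm. Origin: board underside, below the channel centre line (x = 0); y runs uphill, along the world y within 0.25 rad; z up. Roller tops slope 7 degrees: z = 45 mm at the stop (y = -150 mm) to 80 mm at the open upper end (y = 138 mm). The stop, a blue plate square to the slope, is 30 mm tall. Channel 58 mm wide.
Mind the look-alikes: they are no part of the job. What is shaped like the carton_red but purple is not meant.

How it is judged:
At the end, for the whole second after the job is handed in: Each coloured-lid carton rests upright (lean under 0.22 rad) on the rollers, within 15 mm of its own colour's tag along the lane and 12 mm of the lane's centre line, at rest; the brown carton still stands in its bay (moved less than 20 mm) (y of carton_red in the frame of tag_red between -0.015 and 0.015 m and x of carton_red in the frame of tag_red between -0.07 and -0.046 m and z of carton_red in the frame of lane between 0.04 and 0.08 m and angle between each of carton_red, carton_yellow, carton_green, carton_blue's own z axis and vertical below 0.22 rad and linear speed of each of carton_red, carton_yellow, carton_green, carton_blue, carton_brown below 0.02 m/s and y of carton_yellow in the frame of tag_yellow between -0.015 and 0.015 m and x of carton_yellow in the frame of tag_yellow between -0.07 and -0.046 m and z of carton_yellow in the frame of lane between 0.04 and 0.08 m and y of carton_green in the frame of tag_green between -0.015 and 0.015 m and x of carton_green in the frame of tag_green between -0.07 and -0.046 m and z of carton_green in the frame of lane between 0.04 and 0.08 m and y of carton_blue in the frame of tag_blue between -0.015 and 0.015 m and x of carton_blue in the frame of tag_blue between -0.07 and -0.046 m and z of carton_blue in the frame of lane between 0.04 and 0.08 m and distance of carton_brown from where it was at the start of the episode below 0.02 m and angle between carton_brown's own z axis and vertical below 0.1 rad); the robot touches nothing.
It fails at once if the red carton is dropped or thrown (over 0.8 m/s out of the fingers, a fall of 33 mm) (linear speed of carton_red above 0.8 m/s and contact force between the fingers and carton_red below 0.1 N).
It fails at once if the yellow carton is dropped or thrown (over 0.8 m/s out of the fingers, a fall of 33 mm) (linear speed of carton_yellow above 0.8 m/s and contact force between the fingers and carton_yellow below 0.1 N).
It fails at once if the green carton is dropped or thrown (over 0.8 m/s out of the fingers, a fall of 33 mm) (linear speed of carton_green above 0.8 m/s and contact force between the fingers and carton_green below 0.1 N).
It fails at once if the blue carton is dropped or thrown (over 0.8 m/s out of the fingers, a fall of 33 mm) (linear speed of carton_blue above 0.8 m/s and contact force between the fingers and carton_blue below 0.1 N).
It fails at once if the brown carton is taken out of its bay (moved more than 40 mm) (distance of carton_brown from where it was at the start of the episode above 0.04 m).
It also fails if it takes over 99 s, if anything falls off the work surface, if the arm or the gripper's body presses on something with over 40 N, if the wrist force passes 120 N, or if a joint passes its speed limit or range.

### The arm

A 6-joint arm with a two-finger parallel gripper is mounted at the origin on the work surface. World frame = base frame: x ahead of the robot, y to its left, z up, the work surface at z = 0. Lengths are in m, angles in rad, forces in N, time in s.
With the tool pointing down it reaches from about 0.35 to 0.875 m from the base axis. Payload 15.5 kg.
Tool frame: the origin (TCP) lies at the very end of the fingers, on their centre line; the grasp point (between the pads) lies ctrl.tcp_to_grasp behind it (ctrl.tcp_to_grasp is the distance from the TCP to the grasp point, in m); z points along the fingers, y is the line along which they close (so a half turn about z gives the same grasp; the last joint's range is limited). The gripper opens to 85 mm and grips with 20 to 120 N. Pads are 22 mm wide; open, the fingers measure 114 mm over their backs; the gripper's body (76 mm by 85 mm) begins 54 mm behind the grasp point. The pads swing forward as they close: fully open they stand 13 mm farther back than shut.
Start: joints at [-1.196, 0.494, 1.345, -0, 1.302, -0.096], TCP at [0.283, -0.557, 0.231] pointing down, gripper open.
Joint ranges: [-2.91, 2.91], [-0.82, 2.16], [0.22, 2.67], [-1.22, 4.37], [0.12, 2.79], [-3.08, 3.08]. Speed limits (rad/s): [1.89, 1.89, 2.57, 3.01, 3.01, 3.01].

### API

Orientations are given as a unit quaternion [x, y, z, w].
In Python, from rig import ctrl, cams, close_job gives the robot as it stands.
- The arm moves only by the tool play_rows, never from a script. Its argument "steps" is a list that holds one entry, the list of rows, each a list of 7 numbers: the finger opening in m, from 0 to 0.0854, then the shift along the tool's x, y, z in m, then the turn, a rotation vector about the tool's x, y, z in rad. In form: [[[grip, dx, dy, dz, ax, ay, az], ...]]. A call has 1 to 12 rows; each row shifts and turns the commanded pose from where the row before left it, along the tool's axes as they then stand; what a row does not reach is not made up. A row lasts 1/8 s, in which the tool goes at most 62.5 mm and 10.7 degrees, less where a joint would pass 70% of its speed; a pose out of reach is approached as far as the arm can. A call is refused whole if a number of a shift passes 0.0625 or a number of a turn 0.188, either way. A call with a gripper value outside its range is refused whole. The fingers move at their own pace and stop on an object; the grip force is fixed at half the most. Time passes only in rows, so rows that do not move let the fingers close. It gives the time, the measured TCP pose, the force, the opening and the grip force at its end, in the units of the state.
- ctrl.state(): the state, without advancing time (a new reading comes with each control period).
- cams.get_image(name): name is "scene" or "top" or "wrist"; returns a dict with "frame" (420x560x3 uint8, red, green, blue), "z_map" (420x560 float32, m along the optical axis (not along the pixel's ray), 0 where there is no reading), "intrinsics" (3x3 intrinsics, pixels), "T" (4x4, takes a point from camera to world coordinates). Camera axes: x right, y down, z forward; pixel columns grow to the right and rows downward; lengths in m; the calibration is good to about 2 mm. The wrist camera is an equidistant fisheye: a pixel r from the principal point sees the ray r / f radians off the axis. A picture is of the moment at which its call begins.
- close_job(): hands the job in; it is judged then, once.
The state is a dict: "time": time; "joints": joint angles; "qvel": joint speeds; "effort": joint torques, N m; "position": TCP position; "orientation": TCP orientation; "wrist_force": force on the tool from outside, world axes, zero at the start; "torque": the same for the moment, N m; "finger_gap": opening from 0.0 (shut) to 1.0 (fully open); "grasp_force": force on a finger pad.
Only numpy, scipy, OpenCV 4.12 (cv2) and the standard library are available. Lean on these libraries where they do the work, as an engineer would, in place of code of your own. Each camera call takes 0.05 s, during which the arm holds its last target. There are 200 camera calls.

## Working session

There is one attempt and no reset: what is moved stays moved. The work goes in short steps, Python scripts to look and compute and a tool call to move; the robot and the scene stay as the last step left them, time stands still between calls to the robot, and variables do not carry over. Pictures are saved under pics/ and viewed, at most 14 in all, crops included, and the job is handed in when it is done.

Besides the shell and the picture viewer there is one more tool, called after "Call:" in YAML: its name, and indented under it one key for each argument. play_rows: Moves the arm, as the interface text tells. Its arguments: {"type":"object","properties":{"steps":{"type":"array"}},"required":["steps"]}

```bash
mkdir -p pics
python3 - <<'E'
from rig import ctrl, cams
import cv2,numpy as np
s=ctrl.state();print({k:np.round(v,4).tolist() for k,v in s.items()},ctrl.tcp_to_grasp)
for n in("top","scene"):
    d=cams.get_image(n);np.savez(f"{n}0.npz",**d);cv2.imwrite(f"pics/{n}0.png",d["frame"][...,::-1]);print(n,d["intrinsics"].tolist(),np.round(d["T"],3).tolist())
E
```

```text
{'time': 0.0, 'joints': [-1.1965, 0.4942, 1.3461, -0.0, 1.3025, -0.0955], 'qvel': [-0.0004, 0.0005, -0.0004, 0.0008, -0.0012, -0.0005], 'effort': [-0.0047, -88.2158, -38.3871, -0.0006, 0.0101, 0.0], 'position': [0.2828, -0.557, 0.2307], 'orientation': [0.9725, 0.2328, -0.0001, -0.0006], 'wrist_force': [-0.946, -0.3709, 1.3244], 'torque': [0.0064, 0.0006, 0.012], 'grasp_force': 0.0, 'finger_gap': 1.0007} 0.0187
top [[468.4124129362479, 0.0, 273.50308376701656], [0.0, 468.4124129362479, 206.18828120288762], [0.0, 0.0, 1.0]] [[-0.155, -0.961, 0.229, 0.398], [-0.988, 0.15, -0.039, 0.019], [0.003, -0.232, -0.973, 0.882], [0.0, 0.0, 0.0, 1.0]]
scene [[510.3514688166432, 0.0, 276.64497754488184], [0.0, 510.3514688166432, 209.06921373840626], [0.0, 0.0, 1.0]] [[-0.244, 0.85, -0.466, 1.085], [0.97, 0.211, -0.124, 0.134], [-0.007, -0.482, -0.876, 0.955], [0.0, 0.0, 0.0, 1.0]]
```

View pics/top0.png

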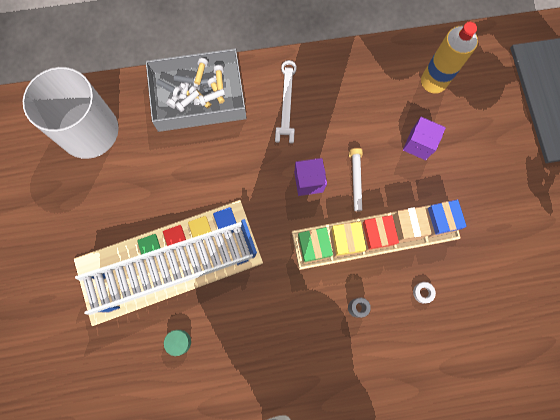

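View pics/scene0.png

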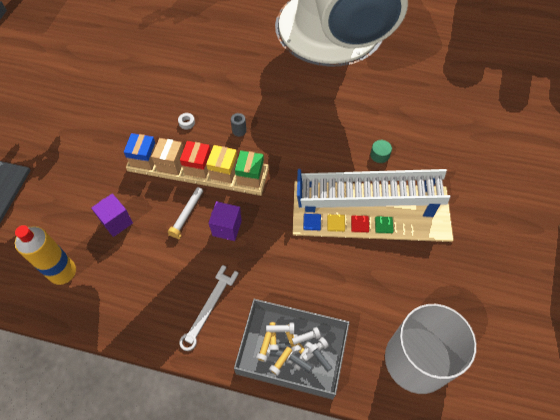

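The lid candidates in the top view are green (315,244), yellow (348,238), red (381,231), brown with white strip (414,224) and blue (447,217). The look-alikes are purple cubes at (311,177) and (425,138), a green disc at (176,343), and the tags at (148,243), (174,234), (200,227) and (224,217). The stop is at (250,240), with the blue tag nearest to it, so the loading order is blue, yellow, red, green.

```bash
cat > h.py <<'E'
import numpy as np,cv2
def cloud(d):
    K,T,z=d["intrinsics"],d["T"],d["z_map"]
    v,u=np.indices(z.shape)
    P=np.stack([(u-K[0,2])/K[0,0]*z,(v-K[1,2])/K[1,1]*z,z],-1)
    return P@T[:3,:3].T+T[:3,3]
def onplane(d,uv,h):  # cast pixels onto z=h
    K,T=d["intrinsics"],d["T"]
    r=np.c_[(uv-K[:2,2])/[K[0,0],K[1,1]],np.ones(len(uv))]@T[:3,:3].T
    return (T[:3,3]+r*((h-T[2,3])/r[:,2])[:,None])[:,:2]
H={"red":[(0,6),(174,180)],"yellow":[(22,32)],"green":[(50,85)],"blue":[(105,122)]}
def mask(d,c):
    hsv=cv2.cvtColor(d["frame"],cv2.COLOR_RGB2HSV)
    m=np.zeros(hsv.shape[:2],bool)
    for a,b in H[c]: m|=(hsv[...,0]>=a)&(hsv[...,0]<=b)&(hsv[...,1]>140)&(hsv[...,2]>50)
    return m
E
python3 - <<'E'
from h import *
for n in("top","scene"):
    d=np.load(n+"0.npz");P=cloud(d);tags=[]
    for c in H:
        m=mask(d,c);z=P[...,2];vu=np.argwhere(m&(z>.057)&(z<.072)&(P[...,1]<.05))
        q=onplane(d,vu[:,::-1].astype(float),.064)
        r=cv2.minAreaRect(q.astype(np.float32)*1000)
        t=m&(z>.012)&(z<.024)&(P[...,1]>.05);tu=np.argwhere(t)
        rt=cv2.minAreaRect(onplane(d,tu[:,::-1].astype(float),.018).astype(np.float32)*1000)
        print(n,c,np.round(r[0],1),np.round(r[1],1),round(r[2],1),'z %.4f'%np.median(P[vu[:,0],vu[:,1],2]),'tag',len(tu),np.round(rt[0],1),np.round(rt[1],1),round(rt[2],1),'z %.4f'%np.median(z[t]))
        tags.append(rt[0])
    # lane: white rails z .055-.11
    t=np.array([tags[3],tags[1],tags[0],tags[2]]);yy=np.array([-125,-76,-26,24.])
    a=np.polyfit(yy,t,1);e=a[0]/np.linalg.norm(a[0]);ex=np.array([e[1],-e[0]])
    o=t.mean(0)-yy.mean()*e-58*ex
    print('scale',np.linalg.norm(a[0]),'yaw',np.arctan2(-e[0],e[1]),'o',o,'resid',np.round(t-(o+58*ex+yy[:,None]*e),1).tolist())
    L=(P[...,:2]*1000-o)@np.c_[ex,e];Z=P[...,2]*1000
    for y0 in(-60,0,60,98,120):
        s=(abs(L[...,1]-y0)<6)&(abs(L[...,0])<50);zr=45+(y0+150)*35/288
        w=s&(Z>zr+8)&(Z<zr+20);x=L[...,0][w];print(y0,'wall x',x[x<0].mean() if (x<0).any() else None,x[x>0].mean() if (x>0).any() else None,'zmax-zr',Z[w].max()-zr if w.any() else None, 'roller', np.percentile(Z[s&(abs(L[...,0])<22)],95)-zr)
E
```

```text
top red [ 515.3 -193.6] [52. 53.] 1.6 z 0.0653 tag 297 [575.7 178. ] [29.2 35.6] 10.2 z 0.0190
top yellow [ 512.9 -135.8] [51.6 51.8] 89.2 z 0.0643 tag 294 [584.6 129.2] [30.2 34.2] 10.9 z 0.0189
top green [516.1 -68.3] [14.6  0. ] 4.0 z 0.0677 tag 64 [566.8 226.2] [27.2 35.1] 10.2 z 0.0184
top blue [ 584.  -223.7] [268.  517.7] 32.8 z 0.0655 tag 301 [539.6 181.4] [ 37.9 268.2] 28.1 z 0.0190
scale 0.39827781228648945 yaw -0.3710039490604022 o [531.02066871 247.01480043] resid [[-0.1, 71.9], [27.1, -26.0], [0.0, -23.8], [-27.0, -22.1]]
-60 wall x -18.518584271928766 26.119204863359595 zmax-zr 19.485990564660682 roller 9.972553940187112
0 wall x -28.487577183022026 1.840454491597433 zmax-zr 19.650927530522992 roller 19.451025492946542
60 wall x -43.16698356924151 None zmax-zr 19.803749497246756 roller -59.06157582957981
98 wall x None None zmax-zr None roller -64.3643770623747
120 wall x None None zmax-zr None roller -68.38515142714056
scene red [ 521.9 -194. ] [55.  53.1] 1.3 z 0.0628 tag 276 [577.7 176.5] [34.8 36.5] 13.9 z 0.0164
scene yellow [ 519.4 -135.4] [52.7 55.3] 89.2 z 0.062
[... 204 characters left out ...]
tag 310 [535.5 186.9] [108.5 268.5] 12.7 z 0.0167
scale 0.33509555864376217 yaw 0.2513563876510999 o [529.61702867 214.84408281] resid [[-81.4, 78.7], [108.1, -24.0], [-14.5, -27.6], [-12.2, -27.2]]
-60 wall x -49.932912686346405 7.62298852764768 zmax-zr 15.369036733357177 roller 12.292728931311743
0 wall x -48.945055978314095 10.688799183796927 zmax-zr 16.88146113293587 roller 12.125963289722591
60 wall x -47.06111813218715 14.365797329845552 zmax-zr 17.45515178575944 roller 11.60473846003947
98 wall x -45.054192940644526 15.976189792107846 zmax-zr 16.4868431451861 roller 13.607978373379822
120 wall x -44.104056264542095 17.326465639582267 zmax-zr 16.409689092582283 roller 8.395529805596766
```

Run:
```python
import cv2
a=cv2.imread('pics/top0.png')[190:330,60:480];cv2.imwrite('pics/crop1.png',cv2.resize(a,None,fx=1.9,fy=1.9,interpolation=cv2.INTER_CUBIC))
```

```text
(no output)
```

View pics/crop1.png

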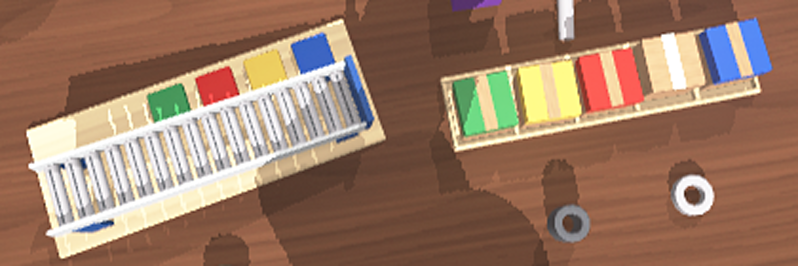

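The crop confirms the choice: lids left to right are green, yellow, red, brown/white and blue, and tags from the stop outwards are blue, yellow, red, green. I'll restrict the masks to local windows and measure again.

```bash
cat >> h.py <<'E'
H["green"]=[(45,90)];H["blue"]=[(100,125)]
SEED={"top":({"green":(302,244),"yellow":(335,240),"red":(370,233),"blue":(437,218)},{"green":(148,243),"red":(174,234),"yellow":(200,227),"blue":(224,217)}),
"scene":({"green":(250,160),"yellow":(222,156),"red":(196,151),"blue":(140,145)},{"green":(384,225),"red":(360,224),"yellow":(336,222),"blue":(312,222)})}
def win(m,uv,r):
    o=np.zeros_like(m);u,v=uv;o[v-r:v+r,u-r:u+r]=m[v-r:v+r,u-r:u+r]
    n,l,s,_=cv2.connectedComponentsWithStats(o.astype(np.uint8));
    keep=[i for i in range(1,n) if s[i,4]>25]
    return np.isin(l,keep)
E
python3 - <<'E'
from h import *
for n in("top","scene"):
    d=np.load(n+"0.npz");P=cloud(d);z=P[...,2];tags={}
    zr=.0653 if n=="top" else .0629
    for c in H:
        m=mask(d,c)
        t=win(m,SEED[n][0][c],24)&(abs(z-zr)<.006);vu=np.argwhere(t)
        r=cv2.minAreaRect(onplane(d,vu[:,::-1].astype(float),.064).astype(np.float32)*1000)
        t=win(m,SEED[n][1][c],12);tu=np.argwhere(t)
        rt=cv2.minAreaRect(onplane(d,tu[:,::-1].astype(float),.018).astype(np.float32)*1000)
        print(n,c,len(vu),np.round(r[0],1),np.round(r[1],1),round(r[2],1),'tag',len(tu),np.round(rt[0],1),np.round(rt[1],1),round(rt[2],1))
        tags[c]=rt[0]
    t=np.array([tags[c] for c in("blue","yellow","red","green")]);yy=np.array([-125,-76,-26,24.])
    a=np.polyfit(yy,t,1);e=a[0]/np.linalg.norm(a[0]);ex=np.array([e[1],-e[0]])
    o=t.mean(0)-yy.mean()*e-58*ex
    print('scale',np.linalg.norm(a[0]),'yaw',np.arctan2(-e[0],e[1]),'o',o,'resid',np.round(t-(o+58*ex+yy[:,None]*e),1).tolist(),'load',o+98*e)
    L=(P[...,:2]*1000-o)@np.c_[ex,e];Z=z*1000
    for y0 in(-60,0,60,98,120):
        s=(abs(L[...,1]-y0)<6)&(abs(L[...,0])<50);zl=45+(y0+150)*35/288
        w=s&(Z>zl+8)&(Z<zl+20);x=L[...,0][w]
        a,b=x[x<-10],x[x>10];print(y0,'wall x',np.round([a.mean(),b.mean()],1) if len(a)*len(b) else (len(a),len(b)),'roller',round(np.percentile(Z[s&(abs(L[...,0])<22)],95)-zl,1))
E
```

```text
top red 589 [ 515.4 -193.9] [51.8 52.3] 1.3 tag 302 [575.7 178. ] [30.2 35. ] 11.6
top yellow 0 [0. 0.] [0. 0.] 0.0 tag 294 [584.6 129.2] [30.2 34.2] 10.9
top green 0 [0. 0.] [0. 0.] 0.0 tag 64 [566.8 226.2] [27.2 35.1] 10.2
top blue 516 [ 524.3 -317.9] [50.6 52.1] 3.8 tag 300 [593.6  80.5] [31.3 34.7] 11.8
scale 0.9940956416138359 yaw 0.18222660096289942 o [513.95405312 192.89348007] resid [[-0.0, 0.1], [-0.1, 0.5], [0.0, 0.2], [0.1, -0.8]] load [496.19451712 289.27085751]
-60 wall x [-33.2  27.8] roller 2.6
0 wall x [-34.   26.9] roller 2.8
60 wall x [-34.8  25.9] roller 2.4
98 wall x [-35.4  25.5] roller 1.1
120 wall x [-35.8  25.2] roller 3.2
scene red 408 [ 521.9 -194. ] [55.  53.1] 1.3 tag 281 [577.7 176.5] [34.8 36.5] 13.9
scene yellow 407 [ 519.4 -135.4] [52.7 55.3] 89.2 tag 278 [587.7 127.6] [38.9 35.1] 10.5
scene green 373 [518.  -74.7] [55.  51.5] 3.1 tag 254 [567.6 225.3] [35.2 32.8] 8.8
scene blue 382 [ 531. -317.] [55.9 54.9] 3.7 tag 265 [596.9  80.2] [35.5 33.3] 12.7
scale 0.994205438989185 yaw 0.19923871828836465 o [515.5928029  190.67462318] resid [[-0.3, 0.6], [0.2, -0.1], [0.1, -0.1], [-0.1, -0.4]] load [496.19633257 286.73594182]
-60 wall x [-31.3  28.3] roller -0.7
0 wall x [-32.   29.3] roller 0.6
60 wall x [-31.9  29.3] roller -0.1
98 wall x [-31.5  29.3] roller -1.0
120 wall x [-31.6  29.5] roller 1.4
```

```bash
cat > plan.py <<'E'
# python3 plan.py grip x y z yaw tilt [max_mm] ...: rows from the present pose through via points
import sys,numpy as np
from scipy.spatial.transform import Rotation as R, Slerp
from rig import ctrl
def rot(yaw,t):
    e=np.array([-np.sin(yaw),np.cos(yaw),0]);u=np.array([0,0,1.])
    x=e*np.cos(t)+u*np.sin(t);z=e*np.sin(t)-u*np.cos(t)
    return R.from_matrix(np.c_[x,np.cross(z,x),z])
def plan(vias,grip):
    s=ctrl.state();p=np.array(s["position"]);r=R.from_quat(s["orientation"]);rows=[]
    for x,y,z,yaw,t,step in vias:
        P=np.array([x,y,z]);Q=rot(yaw,t);ang=(r.inv()*Q).magnitude()
        n=max(1,int(np.ceil(max(np.linalg.norm(P-p)/step,ang/.17))))
        p0,S=p.copy(),Slerp([0,1],R.concatenate([r,Q]))
        for i in range(1,n+1):
            d=np.round(r.inv().apply(p0+(P-p0)*i/n-p),3);a=np.round((r.inv()*S(i/n)).as_rotvec(),2)
            rows.append([grip,*(d+0.).tolist(),*(a+0.).tolist()]);p=p+r.apply(d);r=r*R.from_rotvec(a)
    print("from",np.round(s["position"],4),"t",s["time"],"end",np.round(p,4),"n",len(rows));print(str(rows).replace("0.0,","0,").replace("0.0]","0]"))
if __name__=="__main__":
    g=float(sys.argv[1]);v=np.array(sys.argv[2:],float).reshape(-1,6);plan(v.tolist(),g)
E
python3 plan.py 0.085 0.528 -0.3175 0.14 0.065 0 0.05  0.528 -0.3175 0.026 0.065 0 0.04
```

```text
from [ 0.2828 -0.557   0.2308] t 0.1 end [ 0.5276 -0.3175  0.0259] n 11
[[0.085, 0.041, -0.013, 0.011, 0, 0, -0.15], [0.085, 0.042, -0.006, 0.012, 0, 0, -0.14], [0.085, 0.043, -0.001, 0.011, 0, 0, -0.15], [0.085, 0.042, 0.006, 0.011, 0, 0, -0.14], [0.085, 0.042, 0.012, 0.012, 0, 0, -0.15], [0.085, 0.039, 0.017, 0.011, 0, 0, -0.14], [0.085, 0.036, 0.023, 0.012, 0, 0, -0.15], [0.085, 0.032, 0.028, 0.011, 0, 0, -0.15], [0.085, 0, 0, 0.038, 0, 0, 0], [0.085, 0, 0, 0.038, 0, 0, 0], [0.085, 0, 0, 0.038, 0, 0, 0]]
```

Call:
play_rows:
  steps:
    - [[0.085,0.041,-0.013,0.011,0,0,-0.15],[0.085,0.042,-0.006,0.012,0,0,-0.14],[0.085,0.043,-0.001,0.011,0,0,-0.15],[0.085,0.042,0.006,0.011,0,0,-0.14],[0.085,0.042,0.012,0.012,0,0,-0.15],[0.085,0.039,0.017,0.011,0,0,-0.14],[0.085,0.036,0.023,0.012,0,0,-0.15],[0.085,0.032,0.028,0.011,0,0,-0.15],[0.085,0,0,0,0,0,0],[0.085,0,0,0,0,0,0]]

```text
time: 1.35
position: [0.5275, -0.3181, 0.1401]
orientation: [0.683, 0.731, -0.0, -0.0]
wrist_force: [0.4, -0.4, 0.3]
finger_gap: 0.995
grasp_force: 0.0
```

```bash
python3 - <<'E'
from rig import cams
import cv2,numpy as np
d=cams.get_image("wrist");np.savez("w1.npz",**d);cv2.imwrite("pics/w1.png",d["frame"][...,::-1])
E
python3 plan.py 0.085 0.528 -0.3175 0.026 0.065 0 0.04
```

```text
from [ 0.5273 -0.3185  0.1404] t 1.4 end [ 0.5282 -0.3175  0.0264] n 3
[[0.085, 0, 0, 0.038, 0, 0, 0], [0.085, 0.001, 0.001, 0.038, 0, 0, 0], [0.085, 0, 0, 0.038, 0, 0, 0]]
```

View pics/w1.png

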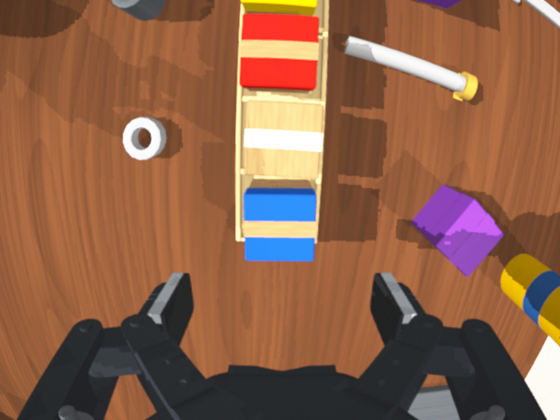

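The wrist view shows the blue lid centred at (280,225), between fingers at columns 190 and 372. I'll descend and grip.

Call:
play_rows:
  steps:
    - [[0.085,0,0,0.038,0,0,0],[0.085,0.001,0,0.038,0,0,0],[0.085,0,0,0.038,0,0,0],[0.085,0,0,0,0,0,0],[0.045,0,0,0,0,0,0],[0.045,0,0,0,0,0,0],[0.045,0,0,0,0,0,0],[0.045,0,0,0,0,0,0],[0.045,0,0,0,0,0,0],[0.045,0,0,0,0,0,0]]

```text
time: 2.65
position: [0.5283, -0.3178, 0.0282]
orientation: [0.682, 0.731, 0.0, 0.001]
wrist_force: [-1.8, -1.4, 9.4]
finger_gap: 0.578
grasp_force: 62.2
```

```bash
python3 plan.py 0.045 0.528 -0.3175 0.17 0.065 0 0.036 0.493 0.2875 0.19 0.197 0.121 0.05
```

```text
from [ 0.5283 -0.3178  0.0282] t 2.65 end [0.4929 0.2876 0.1897] n 17
[[0.045, 0, 0, -0.035, 0, 0, 0], [0.045, 0, 0, -0.036, 0, 0, 0], [0.045, 0, 0, -0.035, 0, 0, 0], [0.045, 0, 0, -0.036, 0, 0, 0], [0.045, 0.047, 0.001, -0.002, 0, 0.01, -0.01], [0.045, 0.046, 0, -0.001, 0, 0.01, -0.01], [0.045, 0.047, 0.002, 0, 0, 0.01, -0.01], [0.045, 0.046, 0.002, -0.001, 0, 0.01, -0.01], [0.045, 0.047, 0.002, 0.001, 0, 0.01, -0.01], [0.045, 0.047, 0.003, 0, 0, 0.01, -0.01], [0.045, 0.046, 0.003, 0.001, 0.01, 0.01, -0.01], [0.045, 0.047, 0.004, 0.002, 0, 0.01, -0.01], [0.045, 0.046, 0.004, 0.002, 0, 0.01, -0.01], [0.045, 0.046, 0.005, 0.003, 0, 0, -0.01], [0.045, 0.047, 0.005, 0.002, 0, 0.01, -0.01], [0.045, 0.046, 0.006, 0.003, 0, 0.01, -0.01], [0.045, 0.046, 0.006, 0.004, 0, 0.01, -0.01]]
```

Call:
play_rows:
  steps:
    - [[0.045,0,0,-0.02,0,0,0],[0.045,0,0,-0.04,0,0,0],[0.045,0,0,-0.05,0,0,0],[0.045,0,0,-0.03,0,0,0],[0.045,0.03,0.001,-0.002,0,0.01,-0.01],[0.045,0.046,0,-0.001,0,0.01,-0.01],[0.045,0.047,0.002,0,0,0.01,-0.01],[0.045,0.046,0.002,-0.001,0,0.01,-0.01],[0.045,0.047,0.002,0.001,0,0.01,-0.01],[0.045,0.047,0.003,0,0,0.01,-0.01],[0.045,0.046,0.003,0.001,0,0.01,-0.01],[0.045,0.047,0.004,0.002,0,0.01,-0.01]]

```text
time: 4.15
position: [0.5057, 0.041, 0.1793]
orientation: [0.652, 0.757, 0.027, -0.03]
wrist_force: [0.6, -0.3, -3.0]
finger_gap: 0.578
grasp_force: 63.2
```

```bash
python3 plan.py 0.045 0.493 0.2875 0.175 0.197 0.121 0.05
```

```text
from [0.5057 0.041  0.1793] t 4.15 end [0.4928 0.2879 0.175 ] n 5
[[0.045, 0.049, 0.005, 0.005, 0, 0.01, -0.01], [0.045, 0.049, 0.005, 0.005, 0, 0.01, -0.01], [0.045, 0.048, 0.006, 0.006, 0, 0, -0.01], [0.045, 0.049, 0.006, 0.006, 0.01, 0.01, -0.01], [0.045, 0.049, 0.007, 0.006, 0, 0.01, -0.01]]
```

Call:
play_rows:
  steps:
    - [[0.045,0.047,0.005,0.005,0,0.01,-0.01],[0.045,0.047,0.005,0.005,0,0.01,-0.01],[0.045,0.046,0.006,0.006,0,0,-0.01],[0.045,0.046,0.006,0.006,0,0.01,-0.01],[0.045,0.035,0.004,0.004,0,0.01,-0.01],[0.045,0,0,0,0,0,0],[0.045,0,0,0,0,0,0]]

```text
time: 5.03
position: [0.4946, 0.2623, 0.1743]
orientation: [0.632, 0.773, 0.041, -0.044]
wrist_force: [-0.6, -0.1, -3.0]
finger_gap: 0.573
grasp_force: 63.1
```

```bash
python3 plan.py 0.045 0.493 0.2875 0.13 0.197 0.121 0.05
python3 - <<'E'
from rig import cams
import cv2,numpy as np
f=[]
for n in("top","scene"):
    d=cams.get_image(n);np.savez(n+"1.npz",**d)
    a=d["frame"][...,::-1]; f.append(cv2.resize(a[150:330,40:300] if n=="top" else a[100:280,250:510],None,fx=1.5,fy=1.5))
cv2.imwrite("pics/l1.png",np.hstack(f))
E
```

```text
from [0.4946 0.2623 0.1743] t 5.025 end [0.4928 0.288  0.1301] n 2
[[0.045, 0.01, 0.002, 0.024, 0, 0, 0], [0.045, 0.01, 0.001, 0.023, 0.01, 0, 0]]
```

View pics/l1.png

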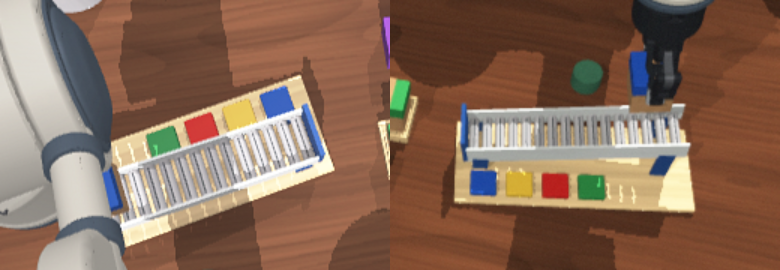

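Call:
play_rows:
  steps:
    - [[0.045,0.007,0.002,0.03,0,0,0],[0.045,0.007,0.001,0.03,0,0,0],[0.045,0,0,0,0,0,0],[0.045,0,0,0,0,0,0]]

```text
time: 5.62
position: [0.4952, 0.2833, 0.1176]
orientation: [0.632, 0.772, 0.041, -0.043]
wrist_force: [-0.6, 0.9, -2.2]
finger_gap: 0.575
grasp_force: 63.2
```

```bash
python3 plan.py 0.045 0.4936 0.2847 0.1 0.197 0.121 0.05
python3 - <<'E'
from rig import cams
import cv2,numpy as np
d=cams.get_image("wrist");np.savez("w2.npz",**d);cv2.imwrite("pics/w2.png",d["frame"][...,::-1])
d=cams.get_image("scene");np.savez("scene2.npz",**d);cv2.imwrite("pics/s2.png",cv2.resize(d["frame"][100:260,320:500,::-1],None,fx=3,fy=3))
E
```

```text
from [0.4952 0.2833 0.1176] t 5.625 end [0.494  0.2852 0.0997] n 1
[[0.045, 0, -0.001, 0.018, 0.01, 0, 0]]
```

View pics/w2.png

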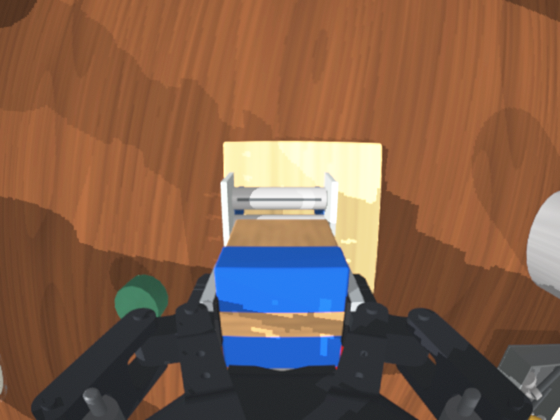

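View pics/s2.png

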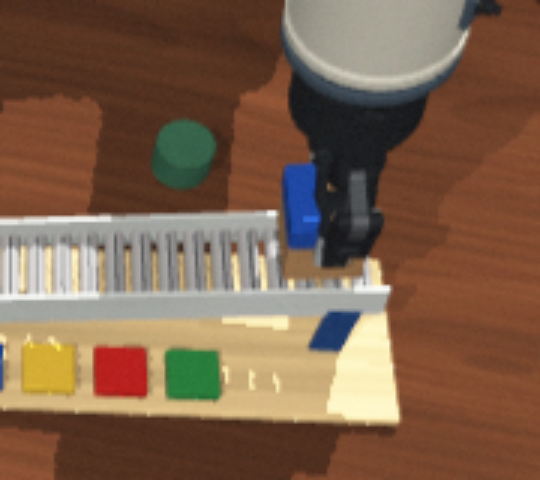

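The wrist view shows the channel walls at columns about 229 and 332 (mid 280.5) and the carton mid-column at 281.5, so it is centred. I'll lower it gently.

Call:
play_rows:
  steps:
    - [[0.045,0,0,0.012,0,0,0],[0.045,0,0,0.004,0,0,0],[0.045,0,0,0.001,0,0,0],[0.045,0,0,0,0,0,0]]

```text
time: 6.22
position: [0.4944, 0.2858, 0.0998]
orientation: [0.632, 0.773, 0.041, -0.044]
wrist_force: [0.1, 0.0, -2.7]
finger_gap: 0.574
grasp_force: 63.5
```

Call:
play_rows:
  steps:
    - [[0.045,0,0,0.001,0,0,0],[0.045,0,0,0.001,0,0,0],[0.045,0,0,0,0,0,0]]

```text
time: 6.6
position: [0.4945, 0.286, 0.0995]
orientation: [0.632, 0.773, 0.041, -0.043]
wrist_force: [-7.9, -6.5, 31.6]
finger_gap: 0.571
grasp_force: 67.8
```

Contact is at TCP z ≈ 0.0997. Next: release, then rise.

Call:
play_rows:
  steps:
    - [[0.045,0,0,-0.001,0,0,0],[0.08,0,0,0,0,0,0],[0.08,0,0,0,0,0,0],[0.08,0,0,0,0,0,0],[0.08,0,0,-0.02,0,0,0],[0.08,0,0,-0.04,0,0,0],[0.08,0,0,-0.04,0,0,0],[0.08,0,0,0,0,0,0]]

```text
time: 7.6
position: [0.4976, 0.2744, 0.2009]
orientation: [0.632, 0.772, 0.043, -0.042]
wrist_force: [0.1, -0.7, -1.1]
finger_gap: 0.936
grasp_force: 0.0
```

```bash
python3 plan.py 0.08 0.516 -0.1356 0.15 0.05 0 0.05
python3 - <<'E'
from rig import cams
import cv2,numpy as np
d=cams.get_image("scene");np.savez("scene3.npz",**d);cv2.imwrite("pics/s3.png",cv2.resize(d["frame"][90:260,270:500,::-1],None,fx=3,fy=3))
E
```

```text
from [0.4976 0.2744 0.2009] t 7.6 end [ 0.5161 -0.1359  0.1499] n 9
[[0.08, -0.045, -0.007, 0, 0, -0.01, 0.02], [0.08, -0.046, -0.006, 0.001, 0, -0.02, 0.01], [0.08, -0.046, -0.006, 0.001, 0, -0.01, 0.02], [0.08, -0.045, -0.005, 0.002, 0, -0.01, 0.02], [0.08, -0.046, -0.004, 0.002, 0, -0.02, 0.01], [0.08, -0.046, -0.003, 0.004, 0, -0.01, 0.02], [0.08, -0.045, -0.002, 0.004, 0, -0.01, 0.02], [0.08, -0.046, -0.002, 0.004, 0, -0.02, 0.01], [0.08, -0.046, -0.001, 0.005, 0, -0.01, 0.02]]
```

View pics/s3.png

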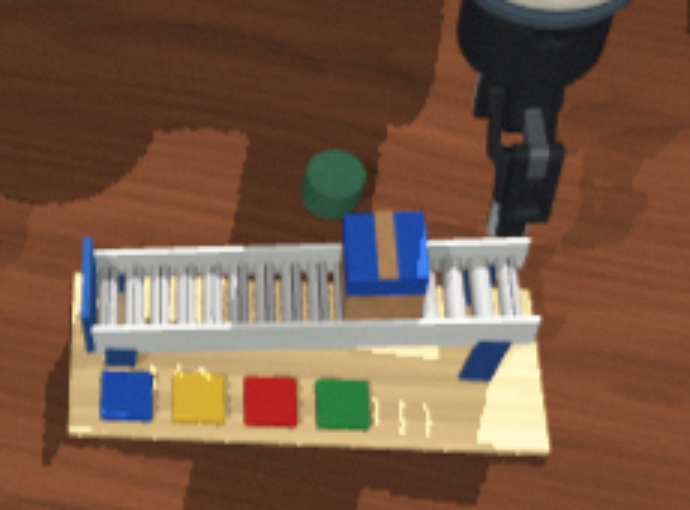

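The blue carton stands upright in the channel and is rolling down. Yellow is next.

Call:
play_rows:
  steps:
    - [[0.085,-0.045,-0.007,0,0,-0.01,0.02],[0.085,-0.046,-0.006,0.001,0,-0.02,0.02],[0.085,-0.046,-0.006,0.001,0,-0.01,0.02],[0.085,-0.045,-0.005,0.002,0,-0.01,0.02],[0.085,-0.046,-0.004,0.002,0,-0.02,0.02],[0.085,-0.046,-0.003,0.004,0,-0.01,0.02],[0.085,-0.045,-0.002,0.004,0,-0.01,0.03],[0.085,-0.046,-0.002,0.004,0,-0.02,0.03],[0.085,-0.046,-0.001,0.005,0,-0.01,0.02],[0.085,0,0,0,0,0,0],[0.085,0,0,0,0,0,0]]

```text
time: 9.02
position: [0.5069, -0.136, 0.1468]
orientation: [0.708, 0.707, -0.001, -0.002]
wrist_force: [0.4, -0.5, 0.2]
finger_gap: 0.995
grasp_force: 0.0
```

```bash
python3 plan.py 0.085 0.516 -0.1356 0.0265 0.01 0 0.04
```

```text
from [ 0.5069 -0.136   0.1468] t 9.025 end [ 0.5164 -0.1359  0.0268] n 4
[[0.085, 0, 0.002, 0.03, 0, 0, 0], [0.085, 0, 0.003, 0.03, 0, 0, -0.01], [0.085, 0, 0.002, 0.03, 0, 0, 0], [0.085, 0, 0.003, 0.03, 0, 0, 0]]
```

Call:
play_rows:
  steps:
    - [[0.085,0,0.004,0.03,0,0,-0.01],[0.085,0,0.004,0.03,0,0,0],[0.085,0,0.002,0.03,0,0,0],[0.085,0,0,0.03,0,0,0],[0.085,0,0,0,0,0,0],[0.045,0,0,0,0,0,0],[0.045,0,0,0,0,0,0],[0.045,0,0,0,0,0,0],[0.045,0,0,0,0,0,0],[0.045,0,0,0,0,0,0]]

```text
time: 10.28
position: [0.5176, -0.1365, 0.029]
orientation: [0.704, 0.71, -0.001, -0.0]
wrist_force: [-1.6, 2.8, 9.7]
finger_gap: 0.578
grasp_force: 62.0
```

```bash
python3 plan.py 0.045 0.516 -0.1356 0.166 0.01 0 0.036 0.4955 0.2809 0.13 0.197 0.121 0.05
```

```text
from [ 0.5176 -0.1365  0.029 ] t 10.275 end [0.4952 0.2809 0.1298] n 13
[[0.045, 0, 0, -0.034, 0, 0, 0], [0.045, 0, -0.001, -0.034, 0, 0, 0], [0.045, 0.001, 0, -0.035, 0, 0, 0], [0.045, 0, -0.001, -0.034, 0, 0, 0], [0.045, 0.046, -0.002, 0.004, 0, 0.01, -0.02], [0.045, 0.047, -0.001, 0.004, 0, 0.02, -0.02], [0.045, 0.046, 0, 0.006, 0, 0.01, -0.02], [0.045, 0.046, 0.001, 0.006, 0, 0.01, -0.02], [0.045, 0.046, 0.002, 0.006, 0.01, 0.02, -0.02], [0.045, 0.046, 0.003, 0.007, 0, 0.01, -0.03], [0.045, 0.045, 0.004, 0.008, 0, 0.01, -0.02], [0.045, 0.046, 0.005, 0.008, 0, 0.02, -0.02], [0.045, 0.045, 0.006, 0.009, 0, 0.01, -0.02]]
```

Call:
play_rows:
  steps:
    - [[0.045,0,0,-0.03,0,0,0],[0.045,0,0,-0.05,0,0,0],[0.045,0,0,-0.05,0,0,0],[0.045,0.02,0,-0.04,0,0,0],[0.045,0.046,-0.002,0,0,0.01,-0.02],[0.045,0.047,-0.001,0.001,0,0.02,-0.02],[0.045,0.046,0,0.002,0,0.01,-0.02],[0.045,0.046,0.001,0.003,0,0.01,-0.02],[0.045,0.046,0.002,0.004,0,0.02,-0.02],[0.045,0.046,0.003,0.005,0,0.01,-0.03],[0.045,0.045,0.004,0.005,0,0.01,-0.02],[0.045,0.045,0.004,0.005,0,0.02,-0.02]]

```text
time: 11.78
position: [0.4982, 0.2533, 0.1904]
orientation: [0.64, 0.767, 0.038, -0.04]
wrist_force: [0.1, 0.1, -3.0]
finger_gap: 0.572
grasp_force: 63.5
```

```bash
python3 plan.py 0.045 0.4955 0.281 0.15 0.197 0.121 0.05  0.4947 0.285 0.115 0.197 0.121 0.04
```

```text
from [0.4982 0.2533 0.1904] t 11.775 end [0.4947 0.2849 0.1155] n 2
[[0.045, 0.023, 0.002, 0.043, 0.01, 0.01, -0.02], [0.045, 0, 0, 0.035, 0, 0, 0]]
```

Call:
play_rows:
  steps:
    - [[0.045,0.02,0.002,0.03,0,0.01,-0.02],[0.045,0,0,0.03,0,0,0],[0.045,0,0,0.01,0,0,0],[0.045,0,0,0,0,0,0]]

```text
time: 12.28
position: [0.4959, 0.2794, 0.1226]
orientation: [0.632, 0.772, 0.041, -0.044]
wrist_force: [-0.6, 0.4, -1.9]
finger_gap: 0.577
grasp_force: 63.4
```

```bash
python3 plan.py 0.045 0.4945 0.286 0.1015 0.197 0.121 0.04
python3 - <<'E'
from rig import cams
import cv2,numpy as np
d=cams.get_image("wrist");w=d["frame"][130:400,150:430,::-1]
s=cams.get_image("scene")["frame"][70:250,270:500,::-1]
cv2.imwrite("pics/c2.png",np.hstack([cv2.resize(w,(400,386)),cv2.resize(s,(400,386))]))
E
```

```text
from [0.4959 0.2794 0.1226] t 12.275 end [0.4948 0.2859 0.1012] n 1
[[0.045, 0.004, 0, 0.022, 0.01, 0, 0]]
```

View pics/c2.png

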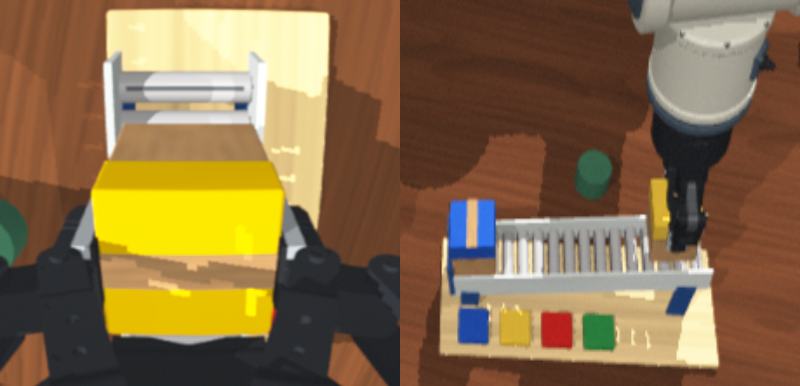

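The blue carton stands at the stop. Yellow is about 1.5 mm to the right of the channel centre (mid column 189 against 185), so I'll shift it 1 mm and lower.

Call:
play_rows:
  steps:
    - [[0.045,0.003,-0.001,0.013,0,0,0],[0.045,0,0,0.006,0,0,0],[0.045,0,0,0.002,0,0,0],[0.045,0,0,0,0,0,0]]

```text
time: 12.88
position: [0.4941, 0.2848, 0.1017]
orientation: [0.632, 0.773, 0.041, -0.044]
wrist_force: [-0.4, 0.3, -1.7]
finger_gap: 0.575
grasp_force: 63.5
```

Call:
play_rows:
  steps:
    - [[0.045,0,0,0.001,0,0,0],[0.045,0,0,0,0,0,0],[0.08,0,0,0,0,0,0],[0.08,0,0,0,0,0,0],[0.08,0,0,0,0,0,0],[0.085,0,0,-0.02,0,0,0],[0.085,0,0,-0.04,0,0,0],[0.085,0,0,-0.04,0,0,0],[0.085,0,0,0,0,0,0]]

```text
time: 14.0
position: [0.4971, 0.2733, 0.2029]
orientation: [0.632, 0.772, 0.043, -0.042]
wrist_force: [-0.0, 0.6, 0.1]
finger_gap: 0.989
grasp_force: 0.0
```

```bash
python3 plan.py 0.085 0.518 -0.194 0.15 0.03 0 0.05
```

```text
from [0.4971 0.2733 0.2029] t 14.0 end [ 0.5178 -0.194   0.1504] n 10
[[0.085, -0.047, -0.007, 0, 0, -0.01, 0.02], [0.085, -0.046, -0.007, 0, 0, -0.01, 0.01], [0.085, -0.047, -0.005, 0, 0, -0.02, 0.02], [0.085, -0.047, -0.005, 0.002, 0, -0.01, 0.02], [0.085, -0.047, -0.004, 0.002, 0, -0.01, 0.01], [0.085, -0.046, -0.004, 0.002, 0, -0.01, 0.02], [0.085, -0.047, -0.002, 0.003, 0, -0.01, 0.02], [0.085, -0.047, -0.002, 0.003, 0, -0.02, 0.02], [0.085, -0.047, -0.001, 0.005, 0, -0.01, 0.01], [0.085, -0.047, 0, 0.004, 0, -0.01, 0.02]]
```

Call:
play_rows:
  steps:
    - [[0.085,-0.047,-0.007,0,0,-0.01,0.02],[0.085,-0.046,-0.007,0,0,-0.01,0.01],[0.085,-0.047,-0.005,0,0,-0.02,0.02],[0.085,-0.047,-0.004,0.002,0,-0.01,0.02],[0.085,-0.047,-0.003,0.002,0,-0.01,0.01],[0.085,-0.046,-0.003,0.002,0,-0.01,0.02],[0.085,-0.047,-0.001,0.003,0,-0.01,0.02],[0.085,-0.047,0,0.003,0,-0.02,0.02],[0.085,-0.047,0,0.005,0,-0.01,0.01],[0.085,-0.047,0.001,0.004,0,-0.01,0.02],[0.085,0,0,0,0,0,0],[0.085,0,0,0,0,0,0]]

```text
time: 15.5
position: [0.5236, -0.1931, 0.1475]
orientation: [0.697, 0.717, -0.001, -0.001]
wrist_force: [0.1, 0.4, 0.9]
finger_gap: 0.992
grasp_force: 0.0
```

```bash
python3 plan.py 0.085 0.518 -0.194 0.0265 0.03 0 0.04
python3 - <<'E'
from rig import cams
import cv2,numpy as np
w=cams.get_image("wrist")["frame"][...,::-1]
s=cams.get_image("scene")["frame"][70:250,100:500,::-1]
cv2.imwrite("pics/c3.png",np.hstack([cv2.resize(w,(400,300)),cv2.resize(s,(400,300))]))
E
```

```text
from [ 0.5236 -0.1931  0.1475] t 15.5 end [ 0.5183 -0.1941  0.0265] n 4
[[0.085, 0, -0.001, 0.03, 0, 0, 0], [0.085, 0, -0.002, 0.031, 0, 0, 0], [0.085, -0.001, -0.001, 0.03, 0, 0, 0], [0.085, 0, -0.001, 0.03, 0, 0, 0]]
```

View pics/c3.png

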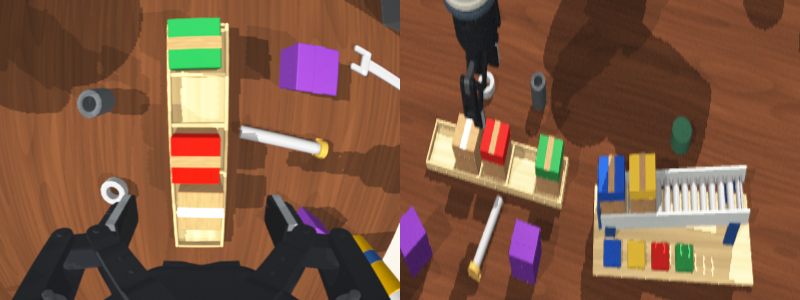

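Blue and yellow stand against the stop at their tags. In the wrist view red is at (196,158), a little left of the finger middle, which the planned −5 mm shift corrects.

Call:
play_rows:
  steps:
    - [[0.085,0,-0.002,0.03,0,0,0],[0.085,-0.001,-0.002,0.031,0,0,0],[0.085,0,-0.001,0.03,0,0,0],[0.085,0,0,0.03,0,0,0],[0.085,0,0,0,0,0,0],[0.045,0,0,0,0,0,0],[0.045,0,0,0,0,0,0],[0.045,0,0,0,0,0,0],[0.045,0,0,0,0,0,0],[0.045,0,0,0,0,0,0]]

```text
time: 16.85
position: [0.5195, -0.1949, 0.0286]
orientation: [0.697, 0.717, -0.0, 0.0]
wrist_force: [-1.2, 2.6, 10.1]
finger_gap: 0.577
grasp_force: 62.3
```

```bash
python3 plan.py 0.045 0.518 -0.194 0.21 0.03 0 0.045 0.4965 0.265 0.19 0.197 0.121 0.05
```

```text
from [ 0.5195 -0.1949  0.0286] t 16.85 end [0.4966 0.2651 0.1903] n 15
[[0.045, 0, 0, -0.036, 0, 0, 0], [0.045, 0, -0.001, -0.037, 0, 0, 0], [0.045, 0, 0, -0.036, 0, 0, 0], [0.045, 0.001, 0, -0.036, 0, 0, 0], [0.045, 0, -0.001, -0.036, 0, 0, 0], [0.045, 0.046, -0.001, 0.002, 0, 0.01, -0.02], [0.045, 0.046, 0, 0.002, 0, 0.01, -0.01], [0.045, 0.046, 0.001, 0.003, 0, 0.02, -0.02], [0.045, 0.045, 0.002, 0.004, 0, 0.01, -0.02], [0.045, 0.046, 0.002, 0.004, 0.01, 0.01, -0.01], [0.045, 0.046, 0.003, 0.005, 0, 0.01, -0.02], [0.045, 0.045, 0.004, 0.005, 0, 0.02, -0.02], [0.045, 0.046, 0.005, 0.006, 0, 0.01, -0.01], [0.045, 0.045, 0.005, 0.006, 0, 0.01, -0.02], [0.045, 0.045, 0.006, 0.007, 0, 0.01, -0.02]]
```

Call:
play_rows:
  steps:
    - [[0.045,0,0,-0.03,0,0,0],[0.045,0,-0.001,-0.05,0,0,0],[0.045,0,0,-0.05,0,0,0],[0.045,0.02,0,-0.045,0,0,0],[0.045,0.046,-0.001,0,0,0.01,-0.02],[0.045,0.046,0,0.002,0,0.01,-0.01],[0.045,0.046,0.001,0.003,0,0.02,-0.02],[0.045,0.045,0.002,0.004,0,0.01,-0.02],[0.045,0.046,0.002,0.004,0,0.01,-0.01],[0.045,0.046,0.003,0.005,0,0.01,-0.02],[0.045,0.045,0.004,0.005,0,0.02,-0.02],[0.045,0.046,0.005,0.006,0,0.01,-0.01]]

```text
time: 18.35
position: [0.5012, 0.1941, 0.1896]
orientation: [0.648, 0.76, 0.035, -0.036]
wrist_force: [-0.0, -0.4, -2.8]
finger_gap: 0.578
grasp_force: 63.3
```

```bash
python3 plan.py 0.045 0.497 0.274 0.19 0.197 0.121 0.05  0.4947 0.285 0.12 0.197 0.121 0.04
```

```text
from [0.5012 0.1941 0.1896] t 18.35 end [0.4944 0.2851 0.1198] n 4
[[0.045, 0.04, 0.004, 0.004, 0, 0.01, -0.02], [0.045, 0.039, 0.005, 0.004, 0.01, 0.01, -0.02], [0.045, 0.001, 0, 0.035, 0, 0, 0], [0.045, 0.002, 0, 0.036, 0, 0, 0]]
```

Call:
play_rows:
  steps:
    - [[0.045,0.04,0.004,0.004,0,0.01,-0.02],[0.045,0.038,0.005,0.004,0,0.01,-0.02],[0.045,0,0,0.03,0,0,0],[0.045,0,0,0.03,0,0,0],[0.045,0,0,0,0,0,0]]

```text
time: 18.98
position: [0.4949, 0.2784, 0.1286]
orientation: [0.632, 0.773, 0.04, -0.044]
wrist_force: [-0.2, -0.9, -1.8]
finger_gap: 0.577
grasp_force: 63.1
```

```bash
python3 plan.py 0.045 0.4945 0.2855 0.101 0.197 0.121 0.04
python3 - <<'E'
from rig import cams
import cv2,numpy as np
w=cams.get_image("wrist")["frame"][130:400,150:430,::-1]
s=cams.get_image("scene")["frame"][70:250,270:500,::-1]
cv2.imwrite("pics/c4.png",np.hstack([cv2.resize(w,(400,386)),cv2.resize(s,(400,386))]))
E
```

```text
from [0.4949 0.2784 0.1286] t 18.975 end [0.4946 0.2858 0.1012] n 1
[[0.045, 0.004, 0.001, 0.028, 0.01, 0, 0]]
```

View pics/c4.png

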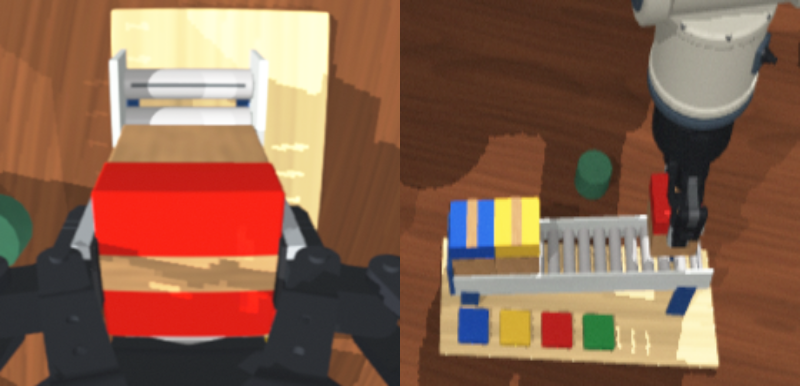

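Red's mid column is 188.5 and the walls' mid is 188, so it is centred. I'll lower and release.

Call:
play_rows:
  steps:
    - [[0.045,0.003,0,0.015,0,0,0],[0.045,0.001,0,0.008,0,0,0],[0.045,0,0,0.003,0,0,0],[0.045,0,0,0,0,0,0]]

```text
time: 19.58
position: [0.4949, 0.2856, 0.104]
orientation: [0.632, 0.773, 0.041, -0.044]
wrist_force: [-0.5, -0.0, -2.3]
finger_gap: 0.582
grasp_force: 63.3
```

Call:
play_rows:
  steps:
    - [[0.045,0,0,0.002,0,0,0],[0.045,0,0,0.001,0,0,0],[0.045,0,0,0,0,0,0]]

```text
time: 19.95
position: [0.495, 0.2859, 0.1012]
orientation: [0.632, 0.772, 0.041, -0.043]
wrist_force: [0.6, -0.2, -2.2]
finger_gap: 0.576
grasp_force: 63.3
```

Call:
play_rows:
  steps:
    - [[0.045,0,0,0.001,0,0,0],[0.045,0,0,0,0,0,0],[0.08,0,0,0,0,0,0],[0.08,0,0,0,0,0,0],[0.08,0,0,0,0,0,0],[0.085,0,0,-0.02,0,0,0],[0.085,0,0,-0.04,0,0,0],[0.085,0,0,-0.04,0,0,0],[0.085,0,0,0,0,0,0]]

```text
time: 21.08
position: [0.498, 0.2745, 0.2023]
orientation: [0.632, 0.772, 0.044, -0.042]
wrist_force: [0.3, -0.0, -0.7]
finger_gap: 0.996
grasp_force: 0.0
```

```bash
python3 plan.py 0.085 0.515 -0.0747 0.15 0.05 0 0.05
```

```text
from [0.498  0.2745 0.2023] t 21.075 end [ 0.515  -0.0742  0.15  ] n 8
[[0.085, -0.044, -0.007, 0.001, 0, -0.02, 0.02], [0.085, -0.043, -0.005, 0.002, 0, -0.01, 0.02], [0.085, -0.044, -0.005, 0.003, 0, -0.02, 0.02], [0.085, -0.044, -0.004, 0.003, 0, -0.01, 0.01], [0.085, -0.044, -0.004, 0.004, 0, -0.02, 0.02], [0.085, -0.044, -0.002, 0.005, 0, -0.01, 0.02], [0.085, -0.044, -0.002, 0.005, 0, -0.02, 0.02], [0.085, -0.043, -0.001, 0.006, 0.01, -0.01, 0.02]]
```

Call:
play_rows:
  steps:
    - [[0.085,-0.044,-0.007,0.001,0,-0.02,0.02],[0.085,-0.043,-0.005,0.002,0,-0.01,0.02],[0.085,-0.044,-0.005,0.003,0,-0.02,0.02],[0.085,-0.044,-0.003,0.003,0,-0.01,0.01],[0.085,-0.044,-0.003,0.004,0,-0.02,0.02],[0.085,-0.044,-0.002,0.005,0,-0.01,0.02],[0.085,-0.044,-0.001,0.005,0,-0.02,0.02],[0.085,-0.043,0,0.006,0,-0.01,0.02],[0.085,0,0,0,0,0,0],[0.085,0,0,0,0,0,0]]

```text
time: 22.32
position: [0.5169, -0.0737, 0.1471]
orientation: [0.69, 0.724, -0.0, -0.001]
wrist_force: [-0.7, 0.8, -0.6]
finger_gap: 1.001
grasp_force: 0.0
```

```bash
python3 plan.py 0.085 0.516 -0.0747 0.0265 0.05 0 0.04
```

```text
from [ 0.5169 -0.0737  0.1471] t 22.325 end [ 0.5159 -0.0747  0.0261] n 4
[[0.085, 0, 0, 0.03, 0, 0, 0], [0.085, -0.001, 0, 0.03, 0, 0, 0], [0.085, 0, -0.001, 0.03, 0, 0, 0], [0.085, 0, 0, 0.031, 0, 0, 0]]
```

Call:
play_rows:
  steps:
    - [[0.085,0,0,0.03,0,0,0],[0.085,-0.001,0,0.03,0,0,0],[0.085,0,-0.001,0.03,0,0,0],[0.085,0,0,0.03,0,0,0],[0.085,0,0,0,0,0,0],[0.045,0,0,0,0,0,0],[0.045,0,0,0,0,0,0],[0.045,0,0,0,0,0,0],[0.045,0,0,0,0,0,0],[0.045,0,0,0,0,0,0]]

```text
time: 23.58
position: [0.5168, -0.0751, 0.0289]
orientation: [0.69, 0.724, 0.001, 0.001]
wrist_force: [-1.8, 2.9, 12.1]
finger_gap: 0.577
grasp_force: 61.7
```

```bash
python3 plan.py 0.045 0.516 -0.0747 0.21 0.05 0 0.05 0.497 0.27 0.195 0.197 0.121 0.05
```

```text
from [ 0.5168 -0.0751  0.0289] t 23.575 end [0.4969 0.2696 0.1955] n 11
[[0.045, 0, 0, -0.045, 0, 0, 0], [0.045, 0, 0, -0.046, 0, 0, 0], [0.045, 0, 0, -0.045, 0, 0, 0], [0.045, 0, 0, -0.045, 0, 0, 0], [0.045, 0.049, 0, 0.002, 0, 0.02, -0.02], [0.045, 0.05, 0, 0.003, 0, 0.01, -0.02], [0.045, 0.049, 0.002, 0.004, 0, 0.02, -0.02], [0.045, 0.049, 0.002, 0.004, 0.01, 0.02, -0.02], [0.045, 0.049, 0.004, 0.006, 0, 0.02, -0.03], [0.045, 0.049, 0.005, 0.006, 0, 0.01, -0.02], [0.045, 0.048, 0.006, 0.007, 0, 0.02, -0.02]]
```

Call:
play_rows:
  steps:
    - [[0.045,0,0,-0.03,0,0,0],[0.045,0,0,-0.05,0,0,0],[0.045,0,0,-0.05,0,0,0],[0.045,0,0,-0.05,0,0,0],[0.045,0.045,0,0.002,0,0.02,-0.02],[0.045,0.05,0,0.003,0,0.01,-0.02],[0.045,0.049,0.002,0.004,0,0.02,-0.02],[0.045,0.049,0.002,0.004,0,0.02,-0.02],[0.045,0.049,0.004,0.006,0,0.02,-0.03],[0.045,0.049,0.005,0.006,0,0.01,-0.02],[0.045,0.045,0.006,0.007,0,0.02,-0.02],[0.045,0,0,0,0,0,0]]

```text
time: 25.08
position: [0.4969, 0.2649, 0.1935]
orientation: [0.631, 0.773, 0.042, -0.043]
wrist_force: [0.6, -0.0, -3.3]
finger_gap: 0.578
grasp_force: 64.0
```

```bash
python3 plan.py 0.045 0.4949 0.2835 0.12 0.197 0.121 0.05
```

```text
from [0.4969 0.2649 0.1935] t 25.075 end [0.4948 0.2838 0.1202] n 2
[[0.045, 0.005, 0.001, 0.038, 0, 0, 0], [0.045, 0.005, 0, 0.037, 0.01, 0, 0.01]]
```

Call:
play_rows:
  steps:
    - [[0.045,0.005,0.001,0.035,0,0,0],[0.045,0.004,0,0.032,0,0,0.01],[0.045,0,0,0,0,0,0]]

```text
time: 25.45
position: [0.4945, 0.2787, 0.1265]
orientation: [0.636, 0.769, 0.04, -0.044]
wrist_force: [-0.7, -0.5, -2.8]
finger_gap: 0.576
grasp_force: 63.8
```

```bash
python3 plan.py 0.045 0.4945 0.2855 0.101 0.197 0.121 0.04
python3 - <<'E'
from rig import cams
import cv2,numpy as np
w=cams.get_image("wrist")["frame"][130:400,150:430,::-1]
s=cams.get_image("scene")["frame"][70:250,270:500,::-1]
cv2.imwrite("pics/c5.png",np.hstack([cv2.resize(w,(400,386)),cv2.resize(s,(400,386))]))
E
```

```text
from [0.4945 0.2787 0.1265] t 25.45 end [0.4943 0.2858 0.1012] n 1
[[0.045, 0.004, 0.001, 0.026, 0.01, 0, -0.01]]
```

View pics/c5.png

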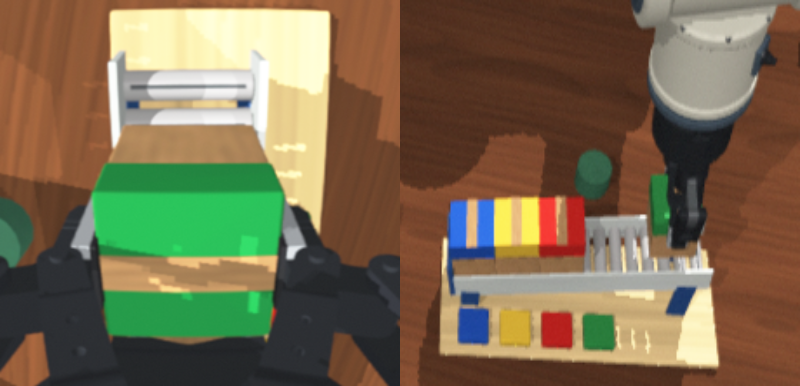

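Red has rolled into place, and green is centred (mid column 188.5 against the walls at 188). I'll turn 0.01 rad back and lower.

Call:
play_rows:
  steps:
    - [[0.045,0.003,0.001,0.014,0,0,-0.01],[0.045,0.001,0,0.008,0,0,0],[0.045,0,0,0.003,0,0,0],[0.045,0,0,0,0,0,0]]

```text
time: 26.05
position: [0.4956, 0.2865, 0.1031]
orientation: [0.632, 0.773, 0.041, -0.043]
wrist_force: [-0.5, -0.4, -3.5]
finger_gap: 0.58
grasp_force: 64.1
```

Call:
play_rows:
  steps:
    - [[0.045,0,-0.001,0.001,0,0,0],[0.045,0,0,0.001,0,0,0],[0.045,0,0,0,0,0,0]]

```text
time: 26.42
position: [0.4947, 0.2865, 0.1013]
orientation: [0.632, 0.772, 0.042, -0.043]
wrist_force: [-0.3, -0.1, -2.9]
finger_gap: 0.58
grasp_force: 64.1
```

Call:
play_rows:
  steps:
    - [[0.045,0,0,0.001,0,0,0],[0.045,0,0,0,0,0,0],[0.08,0,0,0,0,0,0],[0.08,0,0,0,0,0,0],[0.08,0,0,0,0,0,0],[0.085,0,0,-0.02,0,0,0],[0.085,0,0,-0.04,0,0,0],[0.085,0,0,-0.04,0,0,0],[0.085,0,0,0,0,0,0]]

```text
time: 27.55
position: [0.4977, 0.2751, 0.2024]
orientation: [0.632, 0.772, 0.044, -0.042]
wrist_force: [0.7, -0.5, 0.2]
finger_gap: 0.997
grasp_force: 0.0
```

Call:
play_rows:
  steps:
    - [[0.085,0,0,-0.02,0,0,0],[0.085,0,0,0,0,0,0],[0.085,0,0,0,0,0,0],[0.085,0,0,0,0,0,0],[0.085,0,0,0,0,0,0],[0.085,0,0,0,0,0,0],[0.085,0,0,0,0,0,0],[0.085,0,0,0,0,0,0],[0.085,0,0,0,0,0,0],[0.085,0,0,0,0,0,0],[0.085,0,0,0,0,0,0],[0.085,0,0,0,0,0,0]]

```text
time: 29.05
position: [0.4965, 0.2724, 0.2194]
orientation: [0.632, 0.772, 0.042, -0.043]
wrist_force: [-0.2, -0.3, 0.4]
finger_gap: 0.996
grasp_force: 0.0
```

Call:
play_rows:
  steps:
    - [[0.085,0,0,0,0,0,0],[0.085,0,0,0,0,0,0],[0.085,0,0,0,0,0,0],[0.085,0,0,0,0,0,0],[0.085,0,0,0,0,0,0],[0.085,0,0,0,0,0,0],[0.085,0,0,0,0,0,0],[0.085,0,0,0,0,0,0],[0.085,0,0,0,0,0,0],[0.085,0,0,0,0,0,0],[0.085,0,0,0,0,0,0],[0.085,0,0,0,0,0,0]]

```text
time: 30.55
position: [0.4964, 0.2724, 0.2194]
orientation: [0.632, 0.773, 0.041, -0.043]
wrist_force: [0.7, -0.3, -0.2]
finger_gap: 0.996
grasp_force: 0.0
```

Run:
```python
from rig import cams
import cv2,numpy as np
s=cams.get_image("scene")["frame"][60:270,100:500,::-1]
cv2.imwrite("pics/f.png",cv2.resize(s,(800,420)))
```

```text
(no output)
```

View pics/f.png

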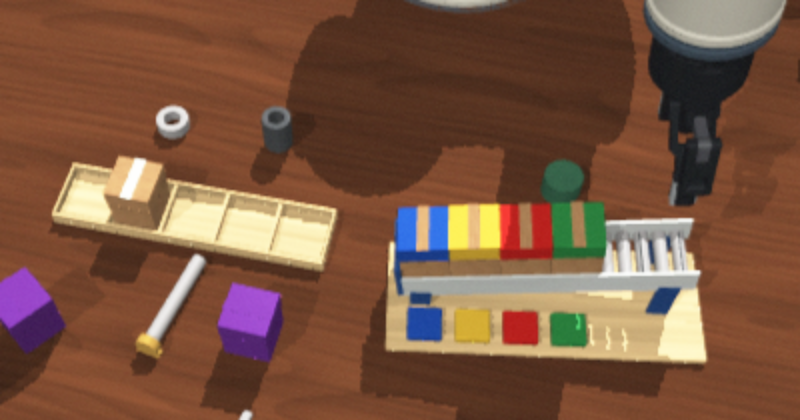

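All four cartons stand in a row beside their tags (lids at columns 422 to 578, tags 424 to 568), and the brown carton is in its bay at (137,190). I'm handing in.

```bash
python3 -c "
from rig import close_job
print(close_job())"
```

```text
the job is handed in; nothing more can be done
None
```

Job handed in after about 31 s of robot time: blue, yellow, red and green stand upright in a row against the stop, each beside its own tag, and brown is still in its tray bay; I saw this in the last camera view, but no verdict came back.

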